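# Unload and zero the latched hook scale

## Task

The hook scale has been left with its check weight hanging on it. Press the hook's red-tabbed keeper fully open until it stays open by itself, lift the weight off the hook and set it down gently, upright and fully home, in its own large empty recess in the wooden weight block; then, with the scale unloaded, turn the black tare knob on top of the scale, which turns the dial card, until the pointer stands on the card's red zero mark, and let go. Leave the two smaller weights standing in the block and do not knock over or shift the porcelain jug.

Things in the scene. Friction and masses are not known exactly. Their poses are not given: they have to be found in the camera images.
- weight_mid (a point): Check weight (0.6 kg, 152 mm tall), its centre, 76 mm above its underside; z up along it. Brass cylinder, 54 mm diameter, 46 mm high; on it two steel limbs (8 mm bars at x = +-19 mm) joined by an 8 mm cross bar along its x, 25 mm above this point: a closed eye, inside 30 mm wide and 51 mm high, crossed by the hook along y. Hangs 35 mm above the desk, axes parallel to the scale's.
- check_weight: The same check weight; origin at the centre of its underside.
- weight_knob (a point): Centre of the check weight's black lifting knob, a cylinder 24 mm in diameter and 24 mm high on a 10 mm stem, 64 mm above weight_mid along the weight's z. Take the weight here from above, fingers at any yaw; it hangs straight down from the grip.
- saddle (a point): Bottom of the hook's V saddle, at the end of the load beam; the weight's cross bar rests here. Axes of the scale: +y outwards along the beam past the hook tip, x level across it, z up. Hook 12 mm thick; tip at y 16 to 26 mm, 17 mm high; underside 15 mm below. Keeper open, the weight comes off 33 mm straight up, then 60 mm along +y (tip passes through the eye). Unloaded, the sprung beam rises 9 mm.
- keeper (a joint): Opening of the hook's sprung keeper, rad: 0 shut, 1.35 fully open. A flat dark steel blade over the hook's throat turns level about keeper_pivot: blade towards the scale's -x (the robot), its tail with the red tab to +x. Over-centre spring: about 2.6 N at the tab to start; let go before 0.75 rad it snaps shut, beyond that it snaps to the stop and stays. Shut, the weight can rise only 9 mm in the hook.
- keeper_pivot (a point): Vertical pivot pin of the keeper, at the beam's top face, 40 mm along -y from the saddle and 17 mm above it; axes of the scale. A small coil spring stands 10 mm high round the pin.
- keeper_tab (a point): Middle of the red thumb tab, an upright plate 20 mm long (radially), 4 mm thick, 26 mm high on the keeper's tail, 42 mm from the pivot; its top edge is 10 mm above this point, the beam's top face 18 mm below. Axes turn with the keeper: x is normal to the plate, the way to push it open. It travels on an arc about the pivot, from the pivot's -y side (shut) to its +x side (open).
- block_hole0 (a point): Centre of the mouth of the big empty recess in the fixed wooden block (88 x 204 x 42 mm), in its top face, 42 mm above the desk; z up. Recess 61 mm in diameter, 24 mm deep (floor 18 mm above the desk), 4 mm chamfer. Seated here the weight's weight_mid is 94 mm above the desk. The smaller weights stand in the block along its -y, 70 and 120 mm from this point.
- weight_m: Middle brass knob weight, 36 mm in diameter and 58 mm high, standing in the middle recess of the block; origin under its base. Leave alone.
- weight_s: Small brass knob weight, 28 mm in diameter and 52 mm high, standing in the small recess of the block; origin under its base. Leave alone.
- tare_grip (a point): Centre of the round black ribbed tare knob on top of the scale's grey gear case, 42 mm in diameter and 24 mm high, axis vertical, 230 mm above the desk; the gear case and dial drum lie at least 24 mm below this point. Grip it from above, at any yaw.
- tare_knob (a joint): Angle of the tare knob, rad, growing clockwise seen from above, limits -3 and 3. It stays where it is left (friction 0.04 N m). Turned clockwise by 1 rad it turns the dial card (not the pointer) 0.6 rad clockwise as seen facing the dial; counter-clockwise likewise.
- dial_centre (a point): Centre of the scale's white dial card (146 mm diameter), which turns with the tare knob in a grey drum in front of the gear case; face tilted back 30 degrees from upright. Own x points along the face to the card's wide red zero mark; own z points out of the face to the viewer. 72 divisions of 5 degrees.
- pointer_hub (a point): Hub of the black pointer at the dial's centre; own x points along the pointer to its tip (62 mm), own z out of the face. With the hook empty it stands straight up the face (12 o'clock), with the check weight on 2 rad clockwise of that. The scale reads zero when its x and the dial card's x point the same way; within one 5 degree division (0.087 rad) counts as zero.
- jug_in_work: White porcelain cream jug with a black band, 74 x 121 x 109 mm, standing on the desk to the right of the work; origin under its base. Leave alone.
There are look-alikes about, which are no part of the job. What is shaped like the check_weight but turquoise is not meant.

How it is judged:
On the way, in this order (a step that is already met when the one before it is completed fails the run):
1. the keeper is pressed open and stays open while the weight still hangs on the hook (value of joint keeper above 1.15 rad and horizontal distance between weight_mid and saddle below 0.02 m and contact force between check_weight and the fingers below 0.1 N), for 0.1 s.
2. the check weight stands upright and released in its recess in the block (horizontal distance between weight_mid and block_hole0 below 0.01 m and height (world z) of weight_mid below 0.1 m and angle between weight_mid's own z axis and vertical below 0.1 rad and linear speed of check_weight below 0.02 m/s and contact force between check_weight and the fingers below 0.1 N), for 0.2 s.
3. the pointer stands on the zero mark (angle between the x axis of pointer_hub and the x axis of dial_centre, either way round below 0.087 rad), for 0.2 s.
At the end, for the whole second after the job is handed in: The check weight stands at rest and released in the large recess, within 10 mm of its axis, upright within 0.1 rad, fully home (its centre under 100 mm above the desk); the unloaded scale's pointer is within 0.087 rad (one division) of the red zero mark and the tare knob is at rest (all of step 2 and angle between the x axis of pointer_hub and the x axis of dial_centre, either way round below 0.087 rad and velocity of joint tare_knob between -0.05 and 0.05 rad/s); the robot touches nothing.
It fails at once if one of the two smaller weights is moved by more than 15 mm (distance of any of weight_m, weight_s from where it was at the start of the episode above 0.015 m).
It fails at once if the porcelain jug is moved by more than 20 mm or tipped (distance of jug_in_work from where it was at the start of the episode above 0.02 m or angle between jug_in_work's own z axis and vertical above 0.35 rad).
It fails at once if the check weight is dropped or slammed down (faster than 0.7 m/s when lower than 45 mm above where it stands in the block) (height (world z) of weight_mid below 0.14 m and linear speed of check_weight above 0.7 m/s).
It fails at once if the check weight topples (angle between weight_mid's own z axis and vertical above 0.8 rad).
It also fails if it takes over 72 s, if anything falls off the work surface, if the arm or the gripper's body presses on something with over 40 N, if the wrist force passes 120 N, or if a joint passes its speed limit or range.

## Robot

A 7-joint arm with a two-finger parallel gripper is mounted at the origin on a cart in front of the work surface, level with it; the furniture and walls round the work are solid. World frame = base frame: x ahead of the robot, y to its left, z up, the work surface at z = 0. Lengths are in m, angles in rad, forces in N, time in s.
With the tool pointing down it reaches from about 0.4 to 0.85 m from the base axis. Payload 10.4 kg.
Tool frame: the origin (TCP) lies on the centre line of the jaws, within the pads' length; the fingertips stand 19 mm ahead of it and the grasp point (between the pads) is the TCP (robot.nose_length is the distance from the TCP to the fingertips, in m); z points along the fingers, y is the direction in which the jaws open and shut (so a half turn about z gives the same grasp; the last joint's range is limited). The gripper opens to 87 mm and grips with 3 to 60 N. Pads are 19 mm wide; open, the fingers measure 117 mm over their backs; the gripper's body (75 mm by 190 mm) begins 51 mm behind the grasp point.
Start: joints at [1.136, 0.332, -0.065, 1.46, 0.022, 1.35, -0.088], TCP at [0.25, -0.573, 0.242] pointing down, gripper open.
Joint ranges: [-2.6, 2.6], [-0.5, 2.12], [-1.47, 1.34], [0.16, 2.42], [-1.27, 4.41], [0.06, 2.06], [-2.6, 2.6]. Speed limits (rad/s): [2.22, 2.22, 2.79, 2.79, 3.14, 3.14, 3.14].

## Interface

Orientations are given as a unit quaternion [x, y, z, w].
In Python, from workcell import robot gives the robot as it stands. The module is installed in compiled form; this text tells all that it offers. Calls block until the motion is done:
- robot.goto(position, orientation): joint-space move of the TCP to a pose.
- robot.movel(position, attitude=None, rate=0.15): straight line of the TCP; attitude=None keeps the orientation; rate is the mean speed in m/s.
- robot.move_j(angles): joint-space move.
- robot.command_gripper(opening, grip_force=None): opening from 0.0 (shut) to 1.0 (fully open); grip_force is the grip in N (None keeps the last); returns when the fingers have stopped.
- robot.wait(seconds).
- robot.ik(position, orientation): joint angles nearest the present ones, or None.
- robot.state(): the state.
- robot.capture(name): name is "scene" or "top"; returns a dict with "img" (400x640x3 uint8, blue, green, red), "camera_matrix" (3x3 intrinsics, pixels), "R" (3x3) and "t" (3): a world point X has camera coordinates R X + t. Camera axes: x right, y down, z forward; pixel columns grow to the right and rows downward; lengths in m; the calibration is good to about 2 mm. A picture is of the moment at which its call begins. There is no depth.
A pose or a line that the arm cannot do raises robot.Unreachable and nothing moves.
- robot.sign_off(): hands the job in, once; it reports no verdict.
The state is a dict: "time_s": time; "qpos": joint angles; "joint_vel": joint speeds; "effort": joint torques, N m; "eef_pos": TCP position; "orientation": TCP orientation; "force": force on the tool from outside, world axes, zero at the start; "wrist_torque": the same for the moment, N m; "grip_width": opening from 0.0 (shut) to 1.0 (fully open).
Only numpy, scipy, OpenCV 4.12 (cv2) and the standard library are available. Lean on these libraries where they do the work, as an engineer would, in place of code of your own. Each camera call takes 0.05 s, during which the arm holds its last target. There are 200 camera calls.

## Working session

There is one attempt and no reset: what is moved stays moved. The work goes in short steps, each a Python script; the robot and the scene stay as the last script left them, time stands still between calls to the robot, and variables do not carry over. Pictures are saved under pics/ and viewed, about 8 in all and at most 12, crops included, and the job is handed in when it is done.

```bash
mkdir -p pics
cat > h.py <<'E'
import numpy as np, cv2
from workcell import robot
def snap(cam,name,box=None,scale=1):
    c=robot.capture(cam); im=c["img"]
    np.savez('cal_%s.npz'%cam,K=c["camera_matrix"],R=c["R"],t=c["t"]); cv2.imwrite('pics/raw_%s.png'%name,im)
    if box: x0,y0,x1,y1=box; im=im[y0:y1,x0:x1]
    if scale!=1: im=cv2.resize(im,None,fx=scale,fy=scale,interpolation=cv2.INTER_CUBIC)
    cv2.imwrite('pics/%s.png'%name,im); return c
def cal(cam):
    d=np.load('cal_%s.npz'%cam); return d['K'],np.array(d['R']),np.array(d['t']).ravel()
def ray(cam,px):
    K,R,t=cal(cam); d=R.T@np.linalg.solve(K,[px[0],px[1],1.]); return -R.T@t,d
def atz(cam,px,z):
    o,d=ray(cam,px); return o+d*(z-o[2])/d[2]
def tri(a,b):
    A=[];B=[]
    for cam,px in (('scene',a),('top',b)):
        o,d=ray(cam,px); d=d/np.linalg.norm(d); P=np.eye(3)-np.outer(d,d); A.append(P);B.append(P@o)
    return np.linalg.lstsq(np.vstack(A),np.hstack(B),rcond=None)[0]
def proj(cam,X):
    K,R,t=cal(cam); p=K@(R@np.array(X)+t); return p[:2]/p[2]
def down(yaw): # tool z down, tool y (jaws) at yaw+90deg
    from scipy.spatial.transform import Rotation as Ro
    c,s=np.cos(yaw),np.sin(yaw)
    return Ro.from_matrix(np.array([[c,s,0],[s,-c,0],[0,0,-1]])).as_quat()
E
python3 - <<'E'
from h import *
for c in('scene','top'):
    d=snap(c,c+'0',scale=1.25); print(c,-d["R"].T@np.ravel(d["t"]),d["R"].tolist())
s=robot.state();print(s)
E
```

```text
scene [-0.42292762 -1.10692818  0.8876765 ] [[0.7007391158367974, -0.71310004875167, -0.021284078712259166], [-0.3615437205882777, -0.3292412917514898, -0.872287974185702], [0.615020999348355, 0.6189414287928839, -0.48852909645626497]]
top [ 0.22549888 -0.17268288  1.45239263] [[0.05788838177950582, -0.9983099573056359, 0.00511511479534164], [-0.9765925993196538, -0.057690801193083084, -0.20721647234663107], [0.20716136273212754, 0.00700004300840309, -0.9782817432564342]]
{'time_s': 0.1, 'qpos': array([ 1.13641116,  0.33278857, -0.06469716,  1.46081382,  0.02159823,
        1.34987798, -0.08845979]), 'joint_vel': array([ 0.00012573, -0.00319314, -0.00051983, -0.00350965,  0.00132095,
       -0.00165899,  0.00046056]), 'effort': array([ 6.46110930e-04, -6.24551797e+01,  2.40874017e-02, -3.90722036e+01,
       -6.14901306e-02,  3.66022624e-02,  7.37413620e-05]), 'eef_pos': array([ 0.25003332, -0.57248384,  0.2408668 ]), 'orientation': array([ 9.78873054e-01,  2.04468065e-01, -1.46733879e-04, -5.77896253e-04]), 'force': array([ 0.07658839, -0.85376913, -0.50574998]), 'wrist_torque': array([-0.00929762, -0.00070232,  0.01302958]), 'grip_width': 0.9981193510749724}
```

View pics/scene0.png

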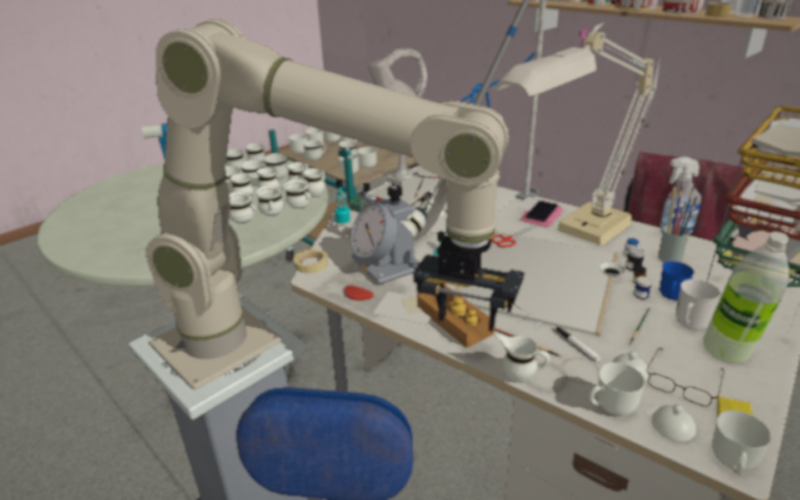

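View pics/top0.png

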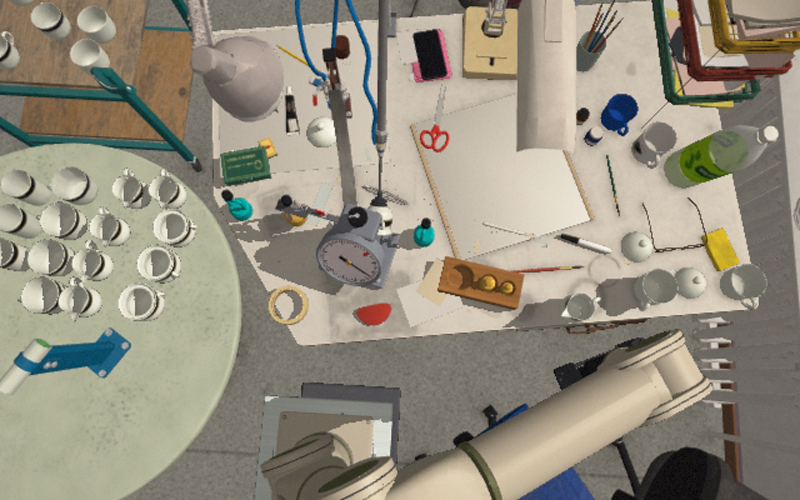

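The scale is at top (355,240), with its beam running left to the check weight at about (290,208). The look-alikes are turquoise, at top (238,208) and (423,232). The block is at (480,283) and the jug at (580,305). I'll enlarge both views.

Run:
```python
import cv2,numpy as np
a=cv2.imread('pics/raw_top0.png')[145:235,205:345]; b=cv2.imread('pics/raw_scene0.png')[135:230,265:365]
a=cv2.resize(a,(784,504),interpolation=cv2.INTER_CUBIC)
b=cv2.resize(b,(600,570),interpolation=cv2.INTER_CUBIC)
cv2.imwrite('pics/c1.png',a);cv2.imwrite('pics/c2.png',b)
```

```text
(no output)
```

View pics/c1.png

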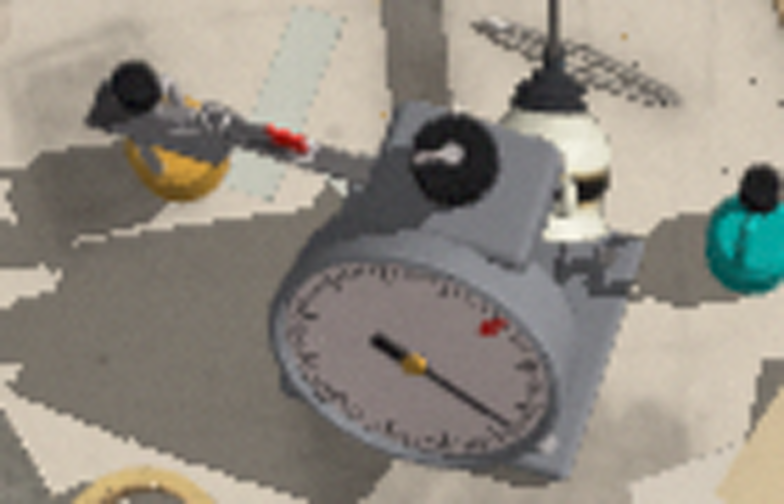

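View pics/c2.png

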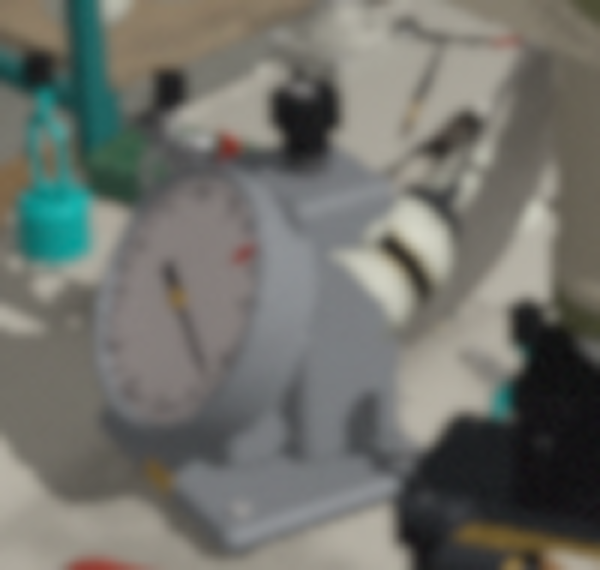

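Run:
```python
from h import *
T=lambda x,y:(205+x/5.6,145+y/5.6); S=lambda x,y:(265+x/6,135+y/6)
for n,a,b,z in [('wknob',(170,88),(135,87),.182),('tare',(305,110),(455,158),.242),('tab',(230,147),(287,140),.173),('lant',(405,265),(570,165),.1),('lantneck',(455,180),(550,90),.2),('dialhub',(177,297),(413,363),.15),('zero',(243,253),(492,327),.15),('ptip',(207,370),(508,424),.15)]:
    print(n,tri(S(*a),T(*b)).round(4),atz('top',T(*b),z).round(4),atz('scene',S(*a),z).round(4))
# pole: corresponding planes
o1,d1=ray('top',(380/1.25,130/1.25));o2,d2=ray('top',(385/1.25,10/1.25));n1=np.cross(d1,d2)
for y in (0,50,100):
    o,d=ray('scene',((525-45*y/100)/1.25,y/1.25)); print('pole slanted',o+d*((o1-o)@n1)/(d@n1))
for y in (20,100,180):
    o,d=ray('scene',((541-12*y/180)/1.25,y/1.25)); print('pole vert',o+d*((o1-o)@n1)/(d@n1))
# block & jug
t=lambda x,y:(x/1.25,y/1.25)
for n,p,z in [('hole',(460,272),.042),('m',(487,283),.1),('s',(507,288),.1),('bl',(437,281),.042),('br',(520,307),.042),('tr',(523,275),.042),('tl',(445,257),.042),('jug',(580,305),.1)]: print(n,atz('top',t(*p),z).round(3))
```

```text
wknob [0.602  0.1108 0.1774] [0.5979 0.1117 0.182 ] [0.5984 0.1014 0.182 ]
tare [ 0.5578 -0.0627  0.2307] [ 0.5534 -0.0627  0.242 ] [ 0.5425 -0.0814  0.242 ]
tab [0.5799 0.0306 0.1694] [0.5766 0.0318 0.173 ] [0.5774 0.0237 0.173 ]
lant [ 0.5827 -0.1163  0.1388] [ 0.5916 -0.1133  0.1   ] [ 0.6369 -0.0659  0.1   ]
lantneck [ 0.6194 -0.1106  0.1768] [ 0.6037 -0.1049  0.2   ] [ 0.5961 -0.1472  0.2   ]
dialhub [ 0.4711 -0.0404  0.1348] [ 0.4666 -0.0407  0.15  ] [ 0.4548 -0.063   0.15  ]
zero [ 0.4853 -0.0835  0.1731] [ 0.4881 -0.0804  0.15  ] [ 0.5168 -0.0514  0.15  ]
ptip [ 0.445  -0.0921  0.1172] [ 0.4373 -0.0924  0.15  ] [ 0.4105 -0.1367  0.15  ]
pole slanted [ 1.05384309 -0.11194112  0.6785472 ]
pole slanted [ 0.96382199 -0.10815185  0.55332149]
pole slanted [ 0.87289329 -0.10432438  0.42683325]
pole vert [ 1.14835143 -0.10612334  0.61266785]
pole vert [ 1.17835686 -0.09272322  0.35900613]
pole vert [ 1.21412325 -0.07675031  0.05664202]
hole [ 0.478 -0.313  0.042]
m [ 0.445 -0.373  0.1  ]
s [ 0.435 -0.421  0.1  ]
bl [ 0.452 -0.256  0.042]
br [ 0.399 -0.465  0.042]
tr [ 0.48  -0.472  0.042]
tl [ 0.515 -0.273  0.042]
jug [ 0.405 -0.597  0.1  ]
```

```bash
cat >> h.py <<'E'
YS=np.radians(-14.2); xs=np.array([np.cos(YS),np.sin(YS)]); ys=np.array([-np.sin(YS),np.cos(YS)])
wk=np.array([.600,.111]); pivot=wk-.040*ys; tare=np.array([.5555,-.0627])
def P(x,y,z): return np.r_[pivot+x*xs+y*ys,z]
E
python3 - <<'E'
from h import *
for y in (YS+np.pi/2,YS-np.pi/2): print(y,robot.ik(P(-.034,-.038,.177),down(y)))
q=min((y for y in (YS+np.pi/2,YS-np.pi/2)),key=lambda y:abs(robot.ik(P(-.034,-.038,.177),down(y))[6]))
print('use',q); O=down(q)
robot.command_gripper(0.0)
robot.movel([.3,-.5,.36],rate=.25)
robot.goto(P(-.034,-.038,.34),O)
s=robot.state();print(s['time_s'],s['eef_pos'],P(-.034,-.038,.34),s['grip_width'],s['force'])
robot.movel(P(-.034,-.038,.21),rate=.2)
snap('top','t2',(205,135,345,235),5.6)
s=robot.state();print(s['time_s'],s['eef_pos'],s['force'])
E
```

```text
1.3229595730117019 [ 0.50650105  0.30806522 -0.78468293  1.71414291  0.23062032  1.21483756
 -0.58356033]
-1.8186330805780913 [ 0.81671447  0.49633611 -1.23631885  1.70176876  0.48605735  1.29758224
  2.37445305]
use 1.3229595730117019
4.5083 [0.54814538 0.04220997 0.33986956] [0.54790488 0.04372371 0.34      ] 0.008197484425798283 [ 1.18902597  0.0654713  -0.24089884]
5.3583 [0.54869705 0.04383404 0.21148652] [0.12039892 0.16037345 0.21800967]
```

View pics/t2.png

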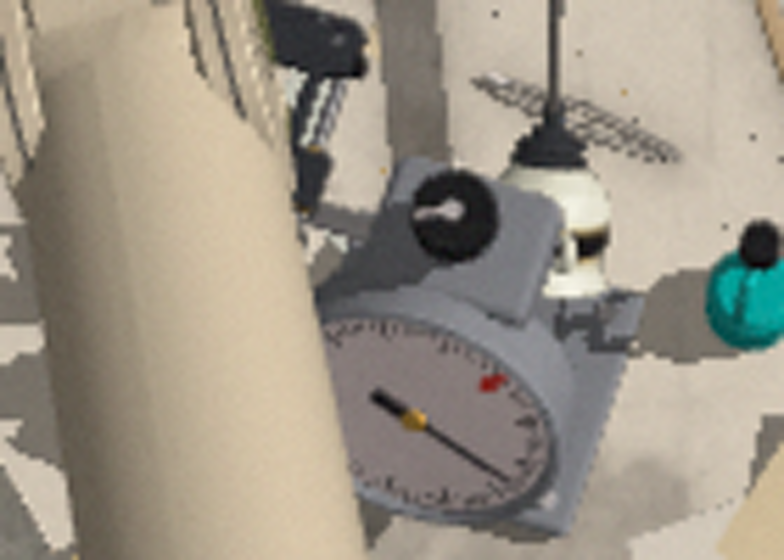

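The arm hides the tab from the top camera, at about (300,190) in this crop. I'll push using force feedback instead.

Run:
```python
from h import *
def rep(n):
    s=robot.state();f=s['force'];d=s['eef_pos'][:2]-pivot
    print(n,round(s['time_s'],2),'xy',(d@xs).round(4),(d@ys).round(4),'z',s['eef_pos'][2].round(4),'Fx',round(f[:2]@xs,2),'Fy',round(f[:2]@ys,2),'Fz',round(f[2],2))
rep('hover'); robot.movel(P(-.034,-.038,.177),rate=.1); rep('down')
# until clear contact, then follow the arc
for th in np.arange(0,1.25,.15):
    r=.040; n=np.array([np.cos(th),np.sin(th)]); c=r*np.array([np.sin(th),-np.cos(th)])-.002*n
    cen=c-np.array([.015,.0095*min(1,th/.3)])
    robot.movel(P(*cen,.177),rate=.08); rep(round(th,2))
    f=robot.state()['force']
    if np.hypot(*f[:2])>15: print('STOP');break
snap('scene','s3',(265,125,365,215),6)
```

```text
hover 5.36 xy -0.0333 -0.0377 z 0.2115 Fx 0.08 Fy 0.19 Fz 0.22
down 5.84 xy -0.034 -0.0379 z 0.1772 Fx 0.28 Fy 0.04 Fz 0.82
0.0 6.21 xy -0.0167 -0.0399 z 0.1772 Fx -0.47 Fy 0.92 Fz 1.08
0.15 6.46 xy -0.0107 -0.0451 z 0.177 Fx -0.57 Fy -0.44 Fz -0.25
0.3 6.71 xy -0.0052 -0.0487 z 0.1767 Fx -2.63 Fy -0.96 Fz -0.48
0.45 6.96 xy 0.0006 -0.0468 z 0.1767 Fx -2.16 Fy -1.5 Fz 0.37
0.6 7.21 xy 0.006 -0.0436 z 0.177 Fx -0.65 Fy -2.24 Fz 0.09
0.75 7.46 xy 0.0109 -0.0398 z 0.1772 Fx -0.56 Fy -0.35 Fz -0.54
0.9 7.71 xy 0.0152 -0.0353 z 0.1771 Fx -0.59 Fy -0.19 Fz 0.4
1.05 7.96 xy 0.0188 -0.0306 z 0.177 Fx -0.29 Fy -0.09 Fz 0.47
1.2 8.21 xy 0.0216 -0.0253 z 0.177 Fx 0.25 Fy -1.28 Fz -0.76
```

View pics/s3.png

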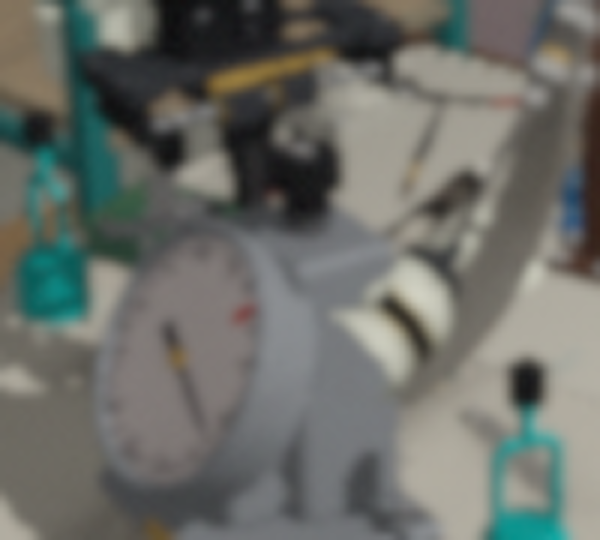

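The force profile (about 2.8 N, then dropping off after roughly 0.65 rad) looks like the keeper went over centre. I'll lift, move aside and check from the top.

Run:
```python
from h import *
s=robot.state()['eef_pos']; robot.movel([s[0],s[1],.30],rate=.25)
robot.goto([.5,-.2,.36],down(YS+np.pi/2)); robot.command_gripper(1.0,30)
snap('top','t4',(205,135,345,235),5.6); print(robot.state()['time_s'])
```

```text
11.5167
```

View pics/t4.png

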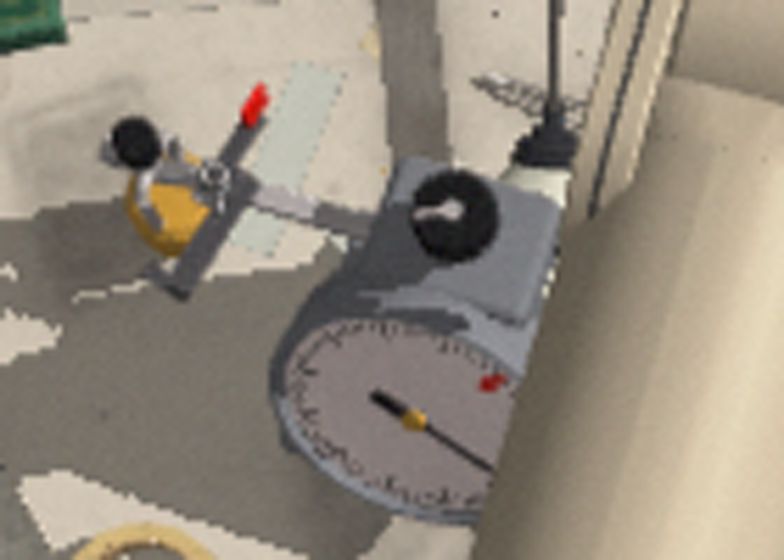

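The keeper is open and staying open: red tab at (255,105), pivot at (215,180). The weight still hangs, with its brass body, black knob at (135,142) and pointer unchanged. It is the brass one at the end of the beam; the turquoise ones are the decoys. Next I'll locate the hole and grip the weight.

Run:
```python
from h import *
O=down(YS+np.pi/2)
k=proj('top',[*wk,.187]); print('wk top proj crop',(k-[205,135])*5.6)
robot.command_gripper(0.75,40)
robot.goto([*wk,.33],O); robot.movel([*wk,.180],rate=.15)
print(robot.state()['eef_pos'],robot.state()['force'],robot.state()['time_s'])
robot.command_gripper(0.0,40); robot.wait(.2)
s=robot.state();print(s['grip_width']*87,s['force'],s['time_s'])
p=s['eef_pos']; robot.movel([p[0],p[1],p[2]+.035],rate=.08); robot.wait(.2)
s=robot.state();print(s['eef_pos'],s['grip_width']*87,s['force'],s['time_s'])
snap('scene','s5')
a=cv2.resize(cv2.imread('pics/raw_top0.png')[195:255,340:430],None,fx=6,fy=6,interpolation=cv2.INTER_CUBIC)[:,:480]
b=cv2.resize(cv2.imread('pics/raw_s5.png')[130:190,275:325],None,fx=6,fy=6,interpolation=cv2.INTER_CUBIC)
cv2.imwrite('pics/c5.png',np.hstack([a,b]))
```

```text
wk top proj crop [134.93648105 136.37668662]
[0.60045439 0.11121381 0.18100842] [ 0.38193566  0.60225992 -0.00697359] 14.6083
22.645951517776492 [4.23668894 0.11784819 0.01489536] 15.6
[0.60008868 0.11071803 0.21458728] 22.66436578098629 [-0.54004605 -0.25022365 -5.98309829] 16.3917
```

View pics/c5.png

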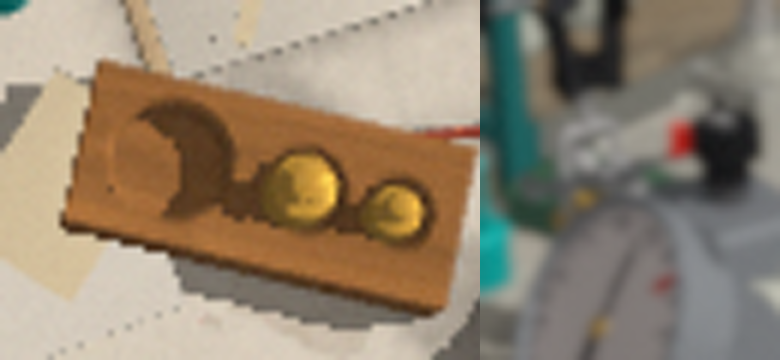

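Run:
```python
from h import *
h=atz('top',(340+171/6,195+160/6),.042); c=[atz('top',(340+x/6,195+y/6),.042) for x,y in((100,60),(475,148),(65,222),(445,312))]
print('hole',h, 'len',np.linalg.norm(c[0]-c[1]),np.linalg.norm(c[2]-c[3]),'wid',np.linalg.norm(c[0]-c[2]),np.linalg.norm(c[1]-c[3]))
for q in c: print(q)
p=robot.state()['eef_pos']; a=p[:2]+.068*ys
robot.movel([*a,p[2]],rate=.1); s=robot.state(); print(s['eef_pos'],s['force'],s['time_s'])
robot.movel([*a,.40],rate=.2)
robot.movel([.50,.12,.42],rate=.25)
robot.movel([.46,-.12,.42],rate=.25)
robot.movel([h[0],h[1],.36],rate=.25)
s=robot.state(); print(s['eef_pos'],s['force'],s['grip_width']*87,s['time_s'])
snap('top','t6'); snap('scene','s6')
d=robot.state()
```

```text
hole [ 0.46531863 -0.31468075  0.042     ] len 0.20197659875669524 0.20218761697002366 wid 0.08853977526740733 0.0884253226849862
[ 0.51662331 -0.27522849  0.042     ]
[ 0.48109011 -0.47405489  0.042     ]
[ 0.42930368 -0.26058018  0.042     ]
[ 0.39384849 -0.45963485  0.042     ]
[0.6169096 0.1758534 0.2145224] [-0.09539839  0.35439463 -5.5548338 ] 17.2667
[ 0.46622134 -0.31252563  0.36081914] [ 0.20778302  0.29262518 -5.76517707] 23.06690923879638 21.1083
```

Run:
```python
from h import *
h=np.array([.4653,-.3147])
robot.movel([*h,.215],rate=.15); s=robot.state(); print(s['eef_pos'],s['force'],s['time_s'])
snap('scene','s7')
u=proj('scene',[*h,.1]).astype(int); x0,y0=u-[50,45]
snap('scene','s7',(x0,y0,x0+100,y0+80),7); print(x0,y0)
e=s['eef_pos']
for n,X in [('mouth',[*h,.042]),('under',[e[0],e[1],e[2]-.146]),('cyltop',[e[0],e[1],e[2]-.1]),('knob',[e[0],e[1],e[2]-.006])]: print(n,(proj('scene',X)-[x0,y0])*7)
```

```text
[ 0.46583426 -0.31492762  0.21605964] [-0.55631264  0.5027118  -5.32786018] 22.325
301 178
mouth [353.83742657 423.1116146 ]
under [355.26162625 371.88203876]
cyltop [355.71354455 286.25892655]
knob [356.68320528 102.54127469]
```

View pics/s7.png

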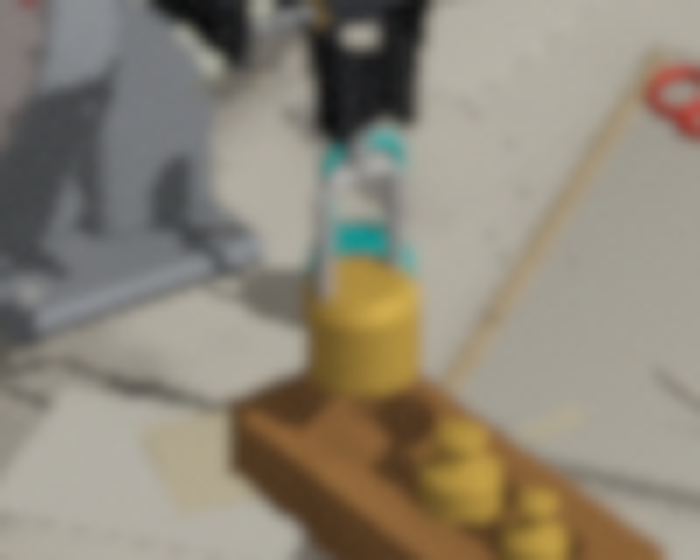

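Run:
```python
from h import *
for X in [(.4293,-.2606),(.5166,-.2752),(.4811,-.4741)]: print((proj('scene',[*X,.042])-[301,178])*7)
h=np.array([.4653,-.3147]); o=proj('scene',[*h,.042])
for d in ([.005,0],[0,.005]): print(d,(proj('scene',[*(h+d),.042])-o)*7)
img=cv2.imread('pics/raw_s7.png')[218:258,331:401]; cv2.imwrite('pics/c8.png',cv2.resize(img,None,fx=11,fy=11,interpolation=cv2.INTER_CUBIC))
```

```text
[213.71099181 410.02345692]
[364.10991233 343.79046344]
[656.09522015 554.69904747]
[0.005, 0] [ 7.31713113 -4.67877391]
[0, 0.005] [-8.15521589 -4.32986964]
```

View pics/c8.png

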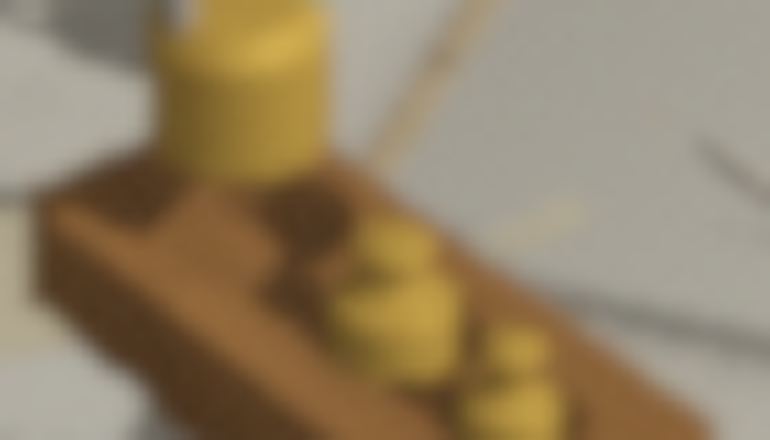

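Run:
```python
from h import *
h=np.array([.4675,-.3140])
robot.movel([*h,.195],rate=.1); robot.wait(.1)
for z in np.arange(.191,.1615,-.003):
    robot.movel([*h,z],rate=.05); s=robot.state(); print(s['eef_pos'].round(4),s['force'].round(2),round(s['time_s'],1))
    if s['force'][2]>-1.5: print('contact');break
```

```text
[ 0.4674 -0.314   0.1909] [ 0.93 -0.19 -5.98] 23.1
[ 0.4674 -0.3139  0.1878] [ 0.51  0.08 -7.41] 23.4
[ 0.4674 -0.3139  0.1847] [-0.39 -0.12 -5.59] 23.6
[ 0.4674 -0.3139  0.1818] [ 0.58 -0.59 -6.04] 23.9
[ 0.4674 -0.3139  0.1787] [ 1.43  0.19 -5.65] 24.1
[ 0.4674 -0.3139  0.1758] [-0.41 -0.32 -6.25] 24.4
[ 0.4674 -0.3139  0.1727] [ 0.29 -0.26 -5.89] 24.6
[ 0.4674 -0.3139  0.1697] [-1.42  0.8  -6.44] 24.9
[ 0.4674 -0.3139  0.1668] [ 0.02 -0.36 -5.72] 25.1
[ 0.4676 -0.3141  0.1641] [ 0.19  1.3  -5.5 ] 25.4
```

Run:
```python
from h import *
h=np.array([.4675,-.3140])
for z in np.arange(.1625,.155,-.001):
    robot.movel([*h,z],rate=.03); robot.wait(.05); s=robot.state(); print(s['eef_pos'][2].round(4),s['force'].round(2),round(s['time_s'],1))
    if s['force'][2]>-2: print('contact');break
else: raise SystemExit
robot.command_gripper(0.75); robot.wait(.4)
p=robot.state()['eef_pos']; robot.movel([*p[:2],.28],rate=.2)
robot.goto([*tare,.34],down(YS+np.pi/2))
print(robot.state()['time_s'])
snap('scene','s8'); c=cv2.imread('pics/raw_s8.png'); 
a=cv2.resize(c[200:270,320:400],(400,350),interpolation=cv2.INTER_CUBIC); b=cv2.resize(c[130:210,275:355],(400,400),interpolation=cv2.INTER_CUBIC)[:350]
cv2.imwrite('pics/c9.png',np.hstack([a,b]))
```

```text
0.1639 [-0.22 -0.96  6.21] 25.7
contact
28.8417
```

View pics/c9.png

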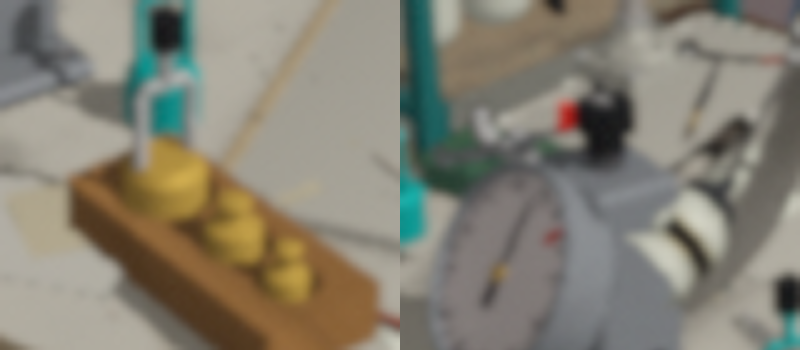

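The weight stands seated and upright in the big recess, with both small weights in place. The pointer is at 12 o'clock, tip (532,200), and the red mark is clockwise of it at (553,238). Now the tare knob.

```bash
cat >> h.py <<'E'
HUB=np.array([.4690,-.0405,.136])
def dial_angle(cam,hub,p):
    u=np.r_[.5*xs,.866]; r=np.r_[-ys,0]
    J=np.c_[(proj(cam,HUB+.01*r)-proj(cam,HUB-.01*r)),(proj(cam,HUB+.01*u)-proj(cam,HUB-.01*u))]
    a=np.linalg.solve(J,np.subtract(p,hub)); return np.arctan2(a[0],a[1]),np.hypot(*a)*.02
E
python3 - <<'E'
from h import *
T=lambda x,y:(205+x/5.6,145+y/5.6); S=lambda x,y:(275+(x-400)/5,130+y/5)
zt,_=dial_angle('top',T(413,363),T(492,327)); zs,_=dial_angle('scene',S(499,271),S(553,238))
print('zero',zt,_,zs,'ptr loaded top(2.0)',dial_angle('top',T(413,363),T(508,424)),'ptr scene(0)',dial_angle('scene',S(499,271),S(532,200)))
a0=YS+np.pi/2-.6
for a in (a0,a0+1.3): print(robot.ik([*tare,.234],down(a)))
E
```

```text
zero 0.6818681001316854 0.06203525817918872 0.762997172198725 ptr loaded top(2.0) (np.float64(1.99826333726189), np.float64(0.06052152491885084)) ptr scene(0) (np.float64(0.032973212408028266), np.float64(0.056054770162913964))
[ 0.65206957  0.26904237 -0.73112239  1.61899876  0.18405522  1.32420988
 -0.95412896]
[ 0.77046816  0.30638921 -0.88471729  1.61361455  0.24226475  1.33695705
  0.30419385]
```

```bash
cat >> h.py <<'E'
def turn(ccw,a0):
    robot.command_gripper(0.75,25)
    robot.goto([*tare,.30],down(a0)); robot.movel([*tare,.234],rate=.15)
    robot.command_gripper(0.0,25); robot.wait(.15)
    s=robot.state(); print('grip',s['grip_width']*87,s['force'].round(1),s['eef_pos'].round(4))
    p=s['eef_pos']; n=max(1,int(np.ceil(abs(ccw)/.15)))
    for k in range(1,n+1): robot.goto(p,down(a0+ccw*k/n))
    robot.wait(.2); s=robot.state(); print('turned',s['force'].round(1),s['wrist_torque'].round(2),s['eef_pos'].round(4))
    robot.command_gripper(0.75); robot.wait(.1); robot.movel([*s['eef_pos'][:2],.32],rate=.2)
    robot.goto([.52,-.25,.38],down(YS+np.pi/2))
    print(robot.state()['time_s'])
E
python3 - <<'E'
from h import *
turn(1.17,YS+np.pi/2-.6)
snap('scene','s9'); snap('top','t9',(240,185,320,245),10)
E
```

```text
grip 41.19243667699691 [-4.4  2.   4.4] [ 0.555  -0.0618  0.2344]
turned [ 31.4  -3.2 -18.8] [-0.97 -6.88 -0.12] [ 0.5597 -0.063   0.2349]
35.5
```

View pics/t9.png

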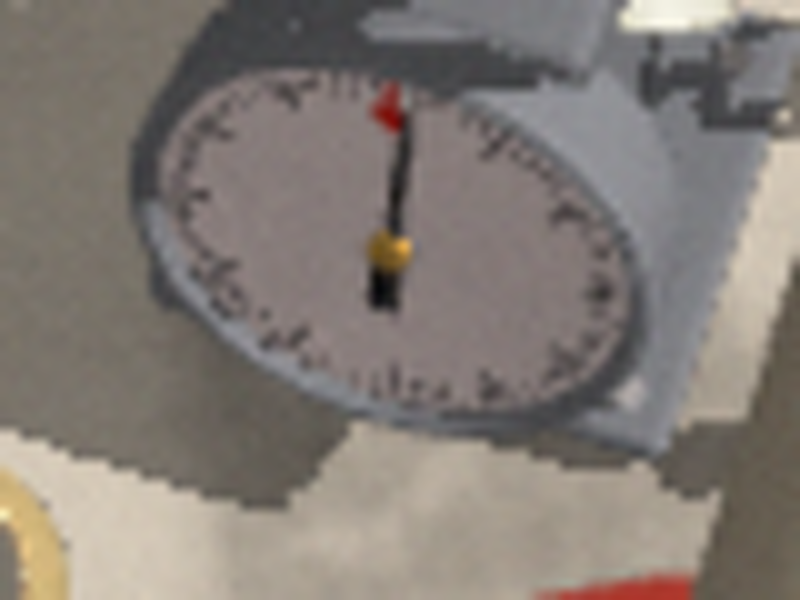

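Run:
```python
from h import *
f=lambda x,y:(240+x/10,185+y/10)
im=cv2.imread('pics/raw_t9.png').astype(int); B,G,R=im[...,0],im[...,1],im[...,2]
m=(R>110)&(G<100)&(R-G>60); m[:190]=0; m[205:]=0; m[:,:270]=0; m[:,290:]=0
yy,xx=np.nonzero(m); w=(R-G)[m]; red=(np.average(xx,weights=w)+.5,np.average(yy,weights=w)+.5); print(red,len(xx))
hub=f(390,250)
for n,p in [('red',red),('redview',f(390,107)),('tip',f(407,112)),('mid',f(398,185))]: print(n,dial_angle('top',hub,p))
print('tail->tip',dial_angle('top',f(382,300),f(407,112)))
# scene check
im=cv2.imread('pics/raw_s9.png').astype(int); R,G=im[...,2],im[...,1]; m=(R-G>30); m[:150]=0;m[195:]=0;m[:,:280]=0;m[:,318:]=0
m[:,:]&=True; ys_,xs_=np.nonzero(m); print(list(zip(xs_,ys_))[:25])
```

```text
(np.float64(279.07439446366783), np.float64(196.28719723183391)) 7
red (np.float64(-0.0860711666856515), np.float64(0.061933401667188574))
redview (np.float64(-0.08979592978378781), np.float64(0.06449719665033204))
tip (np.float64(-0.007826895988447642), np.float64(0.06438245234096618))
mid (np.float64(-0.007898532068155514), np.float64(0.030324066766484747))
tail->tip (np.float64(-0.0015543576967498713), np.float64(0.08796552481739792))
[(np.int64(306), np.int64(150)), (np.int64(307), np.int64(150)), (np.int64(308), np.int64(150)), (np.int64(309), np.int64(150)), (np.int64(310), np.int64(150)), (np.int64(306), np.int64(151)), (np.int64(307), np.int64(151)), (np.int64(308), np.int64(151)), (np.int64(309), np.int64(151)), (np.int64(310), np.int64(151)), (np.int64(306), np.int64(152)), (np.int64(307), np.int64(152)), (np.int64(308), np.int64(152)), (np.int64(309), np.int64(152)), (np.int64(310), np.int64(152)), (np.int64(306), np.int64(153)), (np.int64(307), np.int64(153)), (np.int64(308), np.int64(153)), (np.int64(309), np.int64(153)), (np.int64(310), np.int64(153)), (np.int64(306), np.int64(154)), (np.int64(307), np.int64(154)), (np.int64(308), np.int64(154)), (np.int64(309), np.int64(154)), (np.int64(310), np.int64(154))]
```

The red mark stands about 0.07 rad counter-clockwise of the pointer and is partly hidden by it. I'll turn back about 0.11 rad clockwise, using a corrected knob centre because the last grip was off by about 4 mm.

```bash
sed -i 's/tare=np.array(\[.5555,-.0627\])/tare=np.array([.5595,-.063])/' h.py
python3 - <<'E'
from h import *
turn(-.115,YS+np.pi/2)
snap('scene','s10',(320,200,400,270),5); snap('top','t10',(240,185,320,245),5)
a=cv2.imread('pics/s10.png'); b=cv2.imread('pics/t10.png'); b=cv2.copyMakeBorder(b,0,50,0,0,0); cv2.imwrite('pics/c12.png',np.hstack([a,b]))
im=cv2.imread('pics/raw_t10.png').astype(int); G,R=im[...,1],im[...,2]
m=(R>110)&(G<100)&(R-G>60); m[:190]=0; m[205:]=0; m[:,:270]=0; m[:,290:]=0
yy,xx=np.nonzero(m); w=(R-G)[m]; red=(np.average(xx,weights=w)+.5,np.average(yy,weights=w)+.5); print(red,len(xx),dial_angle('top',(279,210),red))
E
```

```text
grip 41.14635880455965 [-11.1   1.8   8.8] [ 0.558  -0.0625  0.2344]
turned [-6.6  1.2  3.7] [ 0.2   1.47 -0.02] [ 0.5573 -0.0623  0.2344]
40.625
(np.float64(280.138783269962), np.float64(195.55703422053233)) 3 (np.float64(-0.03668991872676933), np.float64(0.06652479133850407))
```

Run:
```python
import cv2
for n in ('t9','t10'):
    im=cv2.imread(f'pics/raw_{n}.png').astype(int)
    print(n,'R-G');print((im[...,2]-im[...,1])[191:201,274:288]);print('R');print(im[191:201,274:288,2])
```

```text
t9 R-G
[[ -1   0   0   2  -2   1  -1  -2   1   1  -2  -1   0   3]
 [  7   8   6   4  -1  -1  -2   0  -4  -2  -3   0   0   3]
 [  9  11  11  10  33  43   4   3   0   0   1   0   1  -1]
 [ 11  11   9  14  58  68  10   9   9   1   0   1   0  -2]
 [ 12  11  14  51  78  71  11   7  10  11  10   7  -1   0]
 [ 11   9  15  59 105  94  26  10  12   8  12  11   4   6]
 [ 11  10  13  20  63  99  20  11  12  11  10  10   9   8]
 [ 11  11  11  11  21  36   5   8  10  12  12   8  10  12]
 [ 11  10  11   9  12  11   3   8  13  11  11  12  11  10]
 [ 10  11  13  12  10   7   1  10  10  13  12  12  12  10]]
R
[[ 70  73  72  75  73  70  72  65  69  70  66  68  72  70]
 [113  94 101  84  72  72  69  70  66  69  65  73  70  69]
 [131 113 133  89 123 108 100  83  72  72  76  74  70  71]
 [131 109 138 129 130 123 130 108 113  84  72  79 107 124]
 [135 133 137 133 129 124 134 104 111 105 108 120 105 107]
 [136 137 133 125 124 119  83 112 136 131 132 132 103 102]
 [136 134 137 135 130 117  62 112 136 133 134 132 110 127]
 [137 136 136 135 135 125  60 107 137 134 137 135 134 134]
 [131 135 137 136 134 105  4
[... 442 characters left out ...]
 11 11 14 10 10]
 [11 10  8  9 11  6  8 10 11 10 10 12 13 12]
 [12  9 12  9 12  7  8  9 11 12 12 12  9 11]]
R
[[ 72  70  72  73  68  68  72  66  66  69  73  71  72  69]
 [115 115  98  84  70  68  71  75  71  72  72  68  71  66]
 [111 106  92 127 105 112  97  85  70  70  75  72  69  70]
 [135 129 126 109  90 136 122 123  88  84  73  76 105 126]
 [138 132 138 133 131 130 125 125  90 130 106 118 106 110]
 [134 136 138 138 138 115  82 112 129 134 116 132  92 122]
 [133 138 137 136 136 123  56 106 137 135 135 132 106 133]
 [138 135 138 135 135 128  58 109 135 135 137 136 128 114]
 [135 135 135 134 133 102  46 112 135 135 133 135 135 132]
 [136 137 134 135 132  99  48 112 138 136 135 135 133 134]]
```

In t10, red pixels show on both sides of the pointer column (col 280: 279 to 281), so the mark is centred to about 0.02 rad. I'm handing in.

Run:
```python
from h import *
s=robot.state(); print(s['time_s'],s['force'].round(2),s['eef_pos'].round(3)); print(robot.sign_off())
```

```text
40.725 [ 0.59  0.81 -0.31] [ 0.52  -0.248  0.379]
the job is handed in; nothing more can be done
None
```

The job was handed in at 40.7 s of robot time. My checks found every step done, but the simulator reports no verdict.

- **Keeper:** I pressed it open with the closed fingers. The push peaked at about 2.8 N, then it went over centre. A picture afterwards showed it staying open with the weight still on the hook.
- **Weight:** I lifted it 35 mm, took it off along +y and lowered it into the large recess. The floor was felt at the expected height. The picture after release showed it upright and seated, with both smaller weights still in place. I took no later picture of it.
- **Tare:** I turned the knob about 1.17 rad counter-clockwise, then about 0.115 rad back clockwise. In the last image, which I read by pixel values, red shows on both sides of the pointer at the zero mark. I estimate it is within about 0.02 rad.

**What disagreed or went unchecked:**
- The two cameras differed by 2–5 mm, so I corrected the recess position by about 2 mm.
- The first grip on the tare knob was about 4 mm off centre and caused a side force of about 31 N. I re-centred before the second turn.
- The picture viewer had reached its 12-picture limit, so I could not look at a final overview.
- I never checked the jug in a picture after the start, but the arm's path stayed well away from it.

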